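# Angle a bar past the bench stop into the stock bay

## Task

Put the loose aluminium bar away in the wooden stock bay by pushing it along the counter with the fingertips: angle it so that one end goes in behind the steel post, then push the other end in, until the whole bar lies flat along the back rail, touching it or nearly so. The bar must stay on the counter: do not pick it up, lift it or roll it over. Leave the things standing around where they are, and take the hand away at the end.

Things in the scene. Friction and masses are not known exactly. Their poses are not given: they have to be found in the camera images.
- bar: loose plain aluminium bar lying on the counter, 200 mm long (its y axis), 24 mm wide (its x axis), 22 mm high, 0.2 to 0.4 kg; origin at the centre of its underside. It slides on the counter with ordinary friction.
- bar_end_a (a point): centre of the bar's end face at its +y end, 11 mm above its underside
- bar_end_b (a point): centre of the bar's end face at its -y end, 11 mm above its underside
- bay: fixed three-sided wooden stock bay without a floor, open at the top and at the front, toward the robot. Origin on the counter at the middle of the open mouth; its x axis points into the bay (away from the robot), its y axis along the bay's length. Inside it is 224 mm long (y from -112 to +112 mm) and 55 mm deep (x from 0 at the mouth to 55 mm at the back rail); the rails are 14 mm thick and 30 mm high.
- post: fixed round steel bench stop, 16 mm in diameter, 60 mm high, standing up from the counter; origin on its axis at the counter. It stands in front of the bay's mouth, its axis about 30 mm before it and about 75 mm to the left or to the right of the middle; it blocks the bar from going straight in. On the other side is an empty socket, flush with the counter, that blocks nothing.
- size_cone: beech ring-sizing cone standing on its foot, 60 mm wide, 172 mm high; a loose bystander, origin at the centre of its underside
- flux_jar: small brown jar with a black ribbed cap, 47 mm wide, 77 mm high; a loose bystander, origin at the centre of its underside
- solder_spool: white wire spool standing on its flange, 50 mm wide, 34 mm high; a loose bystander, origin at the centre of its underside
- dapping_block: brass-coloured 45 mm cube with round hollows; a loose bystander, origin at the centre of its underside
- hammer_cross: hammer with a wooden handle lying flat, 71 x 234 x 26 mm; a loose bystander, origin at the centre of its underside
- pliers_1: pliers lying flat, 46 x 141 x 13 mm; a loose bystander, origin at the centre of its underside

How it is judged (in metres and radians):
On the way:
1. the bar stands at an angle, one end inside the bay and the other still out in front of it (((x of bar_end_a in the frame of bay above 0.004 m and x of bar_end_b in the frame of bay below -0.015 m) or (x of bar_end_b in the frame of bay above 0.004 m and x of bar_end_a in the frame of bay below -0.015 m))), for 0.05 s.
At the end, for the whole second after the job is handed in: The bar lies at rest, flat on the counter, wholly inside the bay, with both ends within 8 mm of touching the back rail (each end's centre more than 35 mm into the bay; touching is 43 mm) (x of bar_end_a in the frame of bay between 0.035 and 0.047 m and x of bar_end_b in the frame of bay between 0.035 and 0.047 m and y of bar_end_a in the frame of bay between -0.115 and 0.115 m and y of bar_end_b in the frame of bay between -0.115 and 0.115 m and height (world z) of bar below 0.004 m and angle between bar's own z axis and vertical below 0.1 rad and linear speed of bar below 0.01 m/s).
It fails at once if the bar is lifted off the counter (12 mm or more) (height (world z) of bar above 0.012 m).
It fails at once if the bar is tipped or rolled over (angle between bar's own z axis and vertical above 0.3 rad).
It fails at once if one of the things standing around is moved more than 20 mm (distance of any of size_cone, flux_jar, solder_spool, dapping_block, hammer_cross, pliers_1 from where it was at the start of the episode above 0.02 m).
It also fails if it takes over 72 s, if anything falls off the work surface, if the arm or the gripper's body presses on something with over 40 N, if the wrist force passes 120 N, or if a joint passes its speed limit or range.

## Robot

A 6-joint arm with a two-finger parallel gripper is mounted at the origin on a cart in front of the work surface, level with it; the furniture and walls round the work are solid. World frame = base frame: x ahead of the robot, y to its left, z up, the work surface at z = 0. Lengths are in mm, angles in rad, forces in N, time in s.
With the tool pointing down it reaches from about 250 to 850 mm from the base axis. Payload 12.5 kg.
Tool frame: the origin (TCP) lies on the front face of the gripper's body, between the roots of the fingers; the fingertips stand 84 mm ahead of it and the grasp point (between the pads) lies 65 mm ahead of it; z points along the fingers, x is the direction in which the jaws open and shut, and the axes are right-handed (so a half turn about z gives the same grasp; the last joint's range is limited). The gripper opens to 93 mm and grips with 3 to 60 N. Pads are 15 mm wide; open, the fingers measure 128 mm over their backs; the gripper's body (75 mm by 188 mm) begins 65 mm behind the grasp point.
Start: joints at [1.155, 0.351, 1.652, -0, 1.139, -0.085], TCP at [178.608, 520.177, 302.733] pointing down, gripper open.
Joint ranges: [-2.75, 2.75], [-0.79, 2.1], [0.01, 2.65], [-1.57, 4.71], [0.07, 3.14], [-2.87, 2.87]. Speed limits (rad/s): [2.22, 2.22, 2.79, 3.14, 3.14, 3.14].

## Interface

Orientations are given as a unit quaternion [w, x, y, z].
In Python, from cell import sense, snapshot, camera_model, sign_off gives the robot as it stands. The module is installed in compiled form; this text tells all that it offers.
- The arm moves only by the shell command python3 -m crank 'ROWS'. ROWS is JSON, a list of rows, each a list of 5 numbers: the shift along the tool's x, y, z each as a share of 200 mm, from -1 to 1, then the turn about the tool's z as a share of 180 degrees, from -1 to 1, then the gripper command: -1 is shut, 1 is fully open, values between are in proportion. In form: [[tx, ty, tz, turn, gripper], ...]. A call has 1 to 8 rows; each row shifts and turns the commanded pose from where the row before left it, along the tool's axes as they then stand; what a row does not reach is not made up. A row lasts 1/10 s, in which the tool goes at most 50 mm and 8.59 degrees, less where a joint would pass 70% of its speed; a pose out of reach is approached as far as the arm can. A call with a number of a shift or a turn outside -1 to 1 is refused whole. A call with a gripper value outside its range is refused whole. The fingers move at their own pace and stop on an object; the grip force is fixed at half the most. Time passes only in rows, so rows that do not move let the fingers close. It gives the time, the measured TCP pose, the force and the opening at its end, in the units of the state.
- sense(): the state, without advancing time (a new reading comes with each control period).
- snapshot(name): name is "scene" or "top" or "wrist"; returns (picture, depth): 420x560x3 uint8, red, green, blue; 420x560 float32, mm along the optical axis (not along the pixel's ray), 0 where there is no reading.
- camera_model(name): a dict with "fx", "fy", "cx", "cy" (pixels), "cam_to_world" (4x4, takes a point from camera to world coordinates); the wrist camera has in their place "hand_eye" (4x4, takes a point from camera to tool coordinates, whose origin is the TCP and whose axes are the tool frame's). Camera axes: x right, y up, looking along -z (the intrinsics and any distortion apply to the point x, -y, -z); pixel columns grow to the right and rows downward; lengths in mm; the calibration is good to about 2 mm. The wrist camera is an equidistant fisheye: a pixel r from the principal point sees the ray r / f radians off the axis. A picture is of the moment at which its call begins: read the wrist's pose just before it. camera_model takes no time and is no camera call.
- sign_off(): hands the job in, once; it reports no verdict.
The state is a dict: "clock": time; "joint_positions": joint angles; "joint_vel": joint speeds; "joint_efforts": joint torques, N m; "tool_pos": TCP position; "orientation": TCP orientation; "force": force on the tool from outside, world axes, zero at the start; "moment": the same for the moment, N m; "gripper_width": finger opening in mm.
Only numpy, scipy, OpenCV 4.12 (cv2) and the standard library are available. Lean on these libraries where they do the work, as an engineer would, in place of code of your own. Each camera call takes 0.05 s, during which the arm holds its last target. There are 200 camera calls.

## Working session

There is one attempt and no reset: what is moved stays moved. The work goes in short steps, Python scripts to look and compute and a shell command to move; the robot and the scene stay as the last step left them, time stands still between calls to the robot, and variables do not carry over. Pictures are saved under pics/ and viewed, on a budget of 10 in all, crops included, one or two more only if the job needs it, and the job is handed in when it is done.

```bash
mkdir -p pics
cat > h.py <<'E'
from cell import *
import numpy as np, cv2
def save(n,f,crop=None,s=1):
    p,d=snapshot(n); np.save('pics/'+f+'.npy',d)
    p=p[:,:,::-1]
    cv2.imwrite('pics/'+f+'_full.png',p)
    if crop: x0,y0,x1,y1=crop; p=p[y0:y1,x0:x1]
    cv2.imwrite('pics/'+f+'.png',cv2.resize(p,None,fx=s,fy=s,interpolation=cv2.INTER_CUBIC)); return d
def ray(n,u,v):
    m=camera_model(n); T=np.array(m['cam_to_world'])
    d=np.array([(u-m['cx'])/m['fx'],-(v-m['cy'])/m['fy'],-1])
    return T[:3,3],T[:3,:3]@d
def onz(n,u,v,z):
    o,d=ray(n,u,v); return o+d*(z-o[2])/d[2]
def dep(n,u,v,D):
    o,d=ray(n,u,v); return o+d*D[int(v),int(u)]
def proj(n,P):
    m=camera_model(n); T=np.array(m['cam_to_world']); c=T[:3,:3].T@(np.array(P)-T[:3,3])
    return m['cx']+m['fx']*c[0]/-c[2], m['cy']-m['fy']*c[1]/-c[2]
E
python3 - <<'E'
from h import *
save('top','t0',None,1.42); save('scene','s0',None,1.42)
s=sense();print(s)
print({k:np.round(v,3).tolist() if k=='cam_to_world' else v for k,v in camera_model('top').items()})
E
```

```text
{'clock': 0.1, 'joint_positions': array([ 1.15537338e+00,  3.51161569e-01,  1.65229961e+00,  4.11130671e-05,
        1.13911475e+00, -8.46202167e-02]), 'joint_vel': array([ 2.13379070e-03, -1.04737698e-03, -1.93964719e-03,  9.86702360e-04,
       -2.67234525e-05,  2.27838504e-04]), 'joint_efforts': array([ 3.97117165e-04, -4.98019803e+01, -2.85712945e+01,  7.00012688e-02,
        2.38657004e-02,  1.02898234e-06]), 'tool_pos': array([178.53906242, 520.0018979 , 302.28960047]), 'orientation': array([ 2.34763185e-04,  8.13885220e-01,  5.81025478e-01, -4.32371580e-04]), 'force': array([-0.70786083, -0.67340243, -0.1775515 ]), 'moment': array([ 0.00017528,  0.07374747, -0.00931843]), 'gripper_width': 92.93840793728012}
{'fx': 476.84444766729496, 'fy': 476.84444766729496, 'cx': 283.3532280032766, 'cy': 212.68214124106422, 'cam_to_world': [[-0.005, 0.998, -0.06, 437.8], [-1.0, -0.006, -0.019, 37.721], [-0.019, 0.06, 0.998, 1336.189], [0.0, 0.0, 0.0, 1.0]]}
```

View pics/t0.png

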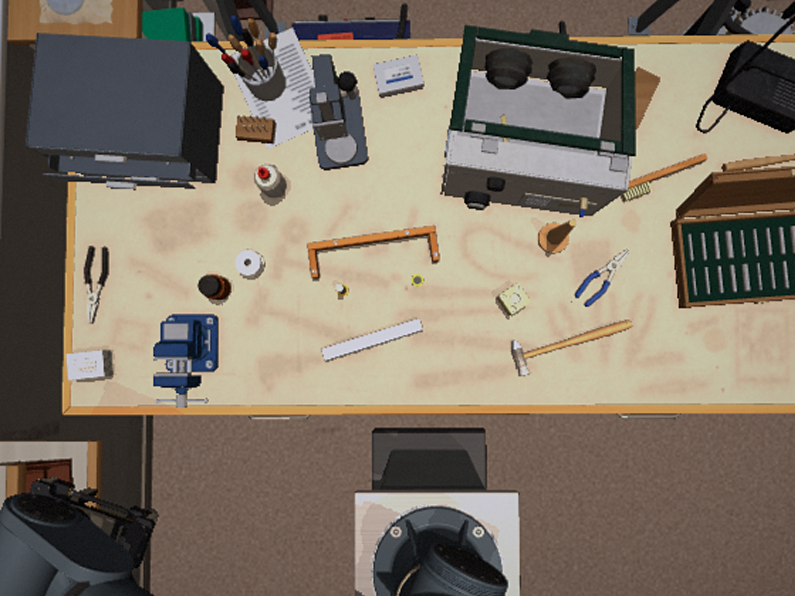

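View pics/s0.png

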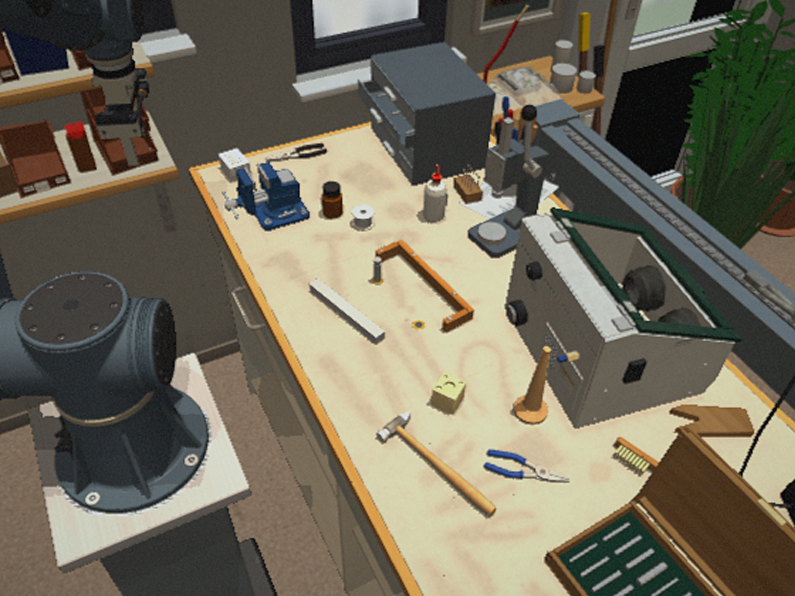

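The bay (1.42× image) runs from (310,245) to (437,230). The post is on the left near (342,290), the socket at (417,281), and the bar runs from (323,354) to (422,326). I'll enlarge that area.

Run:
```python
from h import *
p=cv2.imread('pics/t0_full.png')[150:260,205:320]
cv2.imwrite('pics/t0c.png',cv2.resize(p,None,fx=5.4,fy=5.4,interpolation=cv2.INTER_CUBIC))
```

```text
(no output)
```

View pics/t0c.png

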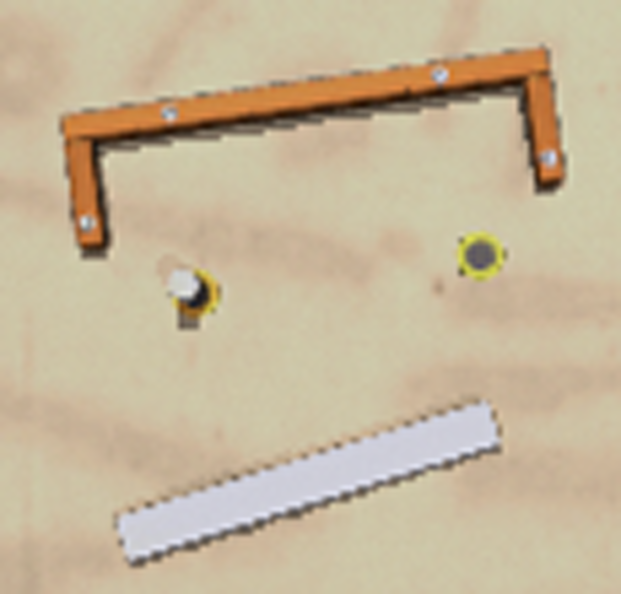

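```bash
cat > m.py <<'E'
from h import *
def c(u,v,z): return onz('top',205+(u+.5)/5.4-.5,150+(v+.5)/5.4-.5,z)
BL,BR,FL,FR=[c(*a,30) for a in [(62,118),(548,48),(92,245),(550,183)]]
for n,v in zip('BL BR FL FR'.split(),(BL,BR,FL,FR)): print(n,v.round(1))
print('len outer',np.linalg.norm(BL-BR))
ey=(BL-BR)/np.linalg.norm(BL-BR); ey[2]=0; ex=np.array([ey[1],-ey[0],0])
O=(BL+BR)/2-69*ex; O[2]=0; print('bay O',O.round(1),'yaw',np.degrees(np.arctan2(ex[1],ex[0])))
O2=(FL+FR)/2;O2[2]=0; print('alt O',O2.round(1))
def tb(P): d=np.array(P)-O; return np.array([d@ex,d@ey,d[2]])
print('post',tb(c(184,283,60)).round(1),c(184,283,60).round(1),'socket',tb(c(481,256,0)).round(1))
C=[c(*a,22) for a in [(117,516),(486,402),(500,447),(134,562)]]
print('bar c',[tb(x).round(1).tolist() for x in C],np.linalg.norm(C[0]-C[1]),np.linalg.norm(C[0]-C[3]))
A=(C[0]+C[3])/2;B=(C[1]+C[2])/2
print('A',A,tb(A),'B',B,tb(B))
E
python3 m.py
```

```text
BL [632.3 248.4  30. ]
BR [666.5  -0.7  30. ]
FL [566.9 232.7  30. ]
FR [597.1  -1.2  30. ]
len outer 251.42801141500877
bay O [581.1 114.4   0. ] yaw 7.8107209003000335
alt O [582.  115.8   0. ]
post [-26.9  72.1  60. ] [544.6 182.2  60. ] socket [-29.  -77.1   0. ]
bar c [[-136.5, 126.0, 22.0], [-105.5, -68.7, 22.0], [-129.2, -72.5, 22.0], [-160.9, 120.5, 22.0]] 197.15267744549124 25.020291983723997
A [416.96702341 216.32232383  22.        ] [-148.72368511  123.24419345   22.        ] B [474.39540711  28.52762953  22.        ] [-117.34957542  -70.61279431   22.        ]
```

```bash
cat > g.py <<'E'
# usage: g.py bx by z [deg]: shift needed to bring the fingertip column to bay-frame point; b=bay frame
from h import *; import sys
O=np.array([581.3,115.,0]); a=np.radians(7.6)
ex=np.array([np.cos(a),np.sin(a),0]); ey=np.array([-np.sin(a),np.cos(a),0])
def tb(P): d=np.array(P)-O; return np.array([d@ex,d@ey,d[2]])
def tw(x,y,z=0): return O+ex*x+ey*y+[0,0,z]
def R():
    from scipy.spatial.transform import Rotation as r
    q=sense()['orientation']; return r.from_quat([q[1],q[2],q[3],q[0]]).as_matrix()
if __name__=='__main__':
    s=sense(); M=R(); p=s['tool_pos']; ang=np.degrees(np.arctan2(M[1,0],M[0,0]))
    print('clock',s['clock'],'tcp bay',tb(p).round(1),'toolx bay deg',round(ang-7.6,1),'F',s['force'].round(1),'w',s['gripper_width'].round(1))
    for t in sys.argv[1:]:
        x,y,z,d=map(float,t.split(',')); b=np.radians(d+7.6)
        Rt=np.array([[np.cos(b),np.sin(b),0],[np.sin(b),-np.cos(b),0],[0,0,-1]])
        v=Rt.T@(tw(x,y,z)-p); print(t,'after turn',round(-(d+7.6-ang)/180,4),'shares xyz',(v/200).round(3)); p=tw(x,y,z)
E
python3 -m crank '[[0,0,0,0.0477,-1],[0,0,0,0.0477,-1],[0,0,0,0.0477,-1],[0,0,0,0.0477,-1],[0,0,0,0.0477,-1],[0,0,0,0.0477,-1],[0,0,0,0.0139,-1]]'
python3 g.py -156,158,200,9.2 -156,158,92,9.2 -142,84,92,9.2
```

```text
clock: 0.8
tool_pos: [178.6, 520.0, 302.4]
orientation: [0.0, 0.989, 0.145, -0.0]
force: [0.1, -0.3, 0.8]
gripper_width: 41.6Traceback (most recent call last):
  File "g.py", line 12, in <module>
    print('clock',s['clock'],'tcp bay',tb(p).round(1),'toolx bay deg',round(ang-7.6,1),'F',s['force'].round(1),'w',s['gripper_width'].round(1))
                                                                                                                   ^^^^^^^^^^^^^^^^^^^^^^^^
AttributeError: 'float' object has no attribute 'round'
```

```bash
sed -i "s/s\['gripper_width'\].round(1)/round(s['gripper_width'],1)/" g.py; python3 g.py -156,158,200,9.2 -156,158,92,9.2 -142,84,92,9.2
```

```text
clock 0.8 tcp bay [-345.6  454.7  302.4] toolx bay deg 9.1 F [ 0.1 -0.3  0.8] w 41.6
-156,158,200,9.2 after turn -0.0005 shares xyz [0.699 1.616 0.512]
-156,158,92,9.2 after turn -0.0005 shares xyz [0.   0.   0.54]
-142,84,92,9.2 after turn -0.0005 shares xyz [0.01  0.376 0.   ]
```

```bash
python3 -m crank '[[0.0874,0.202,0.064,0,-1],[0.0874,0.202,0.064,0,-1],[0.0874,0.202,0.064,0,-1],[0.0874,0.202,0.064,0,-1],[0.0874,0.202,0.064,0,-1],[0.0874,0.202,0.064,0,-1],[0.0874,0.202,0.064,0,-1],[0.0874,0.202,0.064,0,-1]]'
python3 -m crank '[[0,0,0,0,-1],[0,0,0,0,-1]]'
python3 g.py -156,158,92,9.2 -142,84,92,9.2
python3 - <<'E'
from h import *
save('top','t1',(190,140,330,260),5)
E
```

```text
clock: 1.6
tool_pos: [407.8, 250.5, 199.8]
orientation: [0.0, 0.989, 0.148, -0.0]
force: [1.1, 1.7, -0.3]
gripper_width: 0.5
clock: 1.8
tool_pos: [407.1, 251.6, 200.0]
orientation: [0.0, 0.989, 0.147, -0.001]
force: [-0.3, 0.9, -0.0]
gripper_width: 0.3
clock 1.8 tcp bay [-154.6  158.4  200. ] toolx bay deg 9.3 F [-0.3  0.9 -0. ] w 0.3
-156,158,92,9.2 after turn 0.0006 shares xyz [-0.007  0.001  0.54 ]
-142,84,92,9.2 after turn 0.0006 shares xyz [0.01  0.376 0.   ]
```

View pics/t1.png

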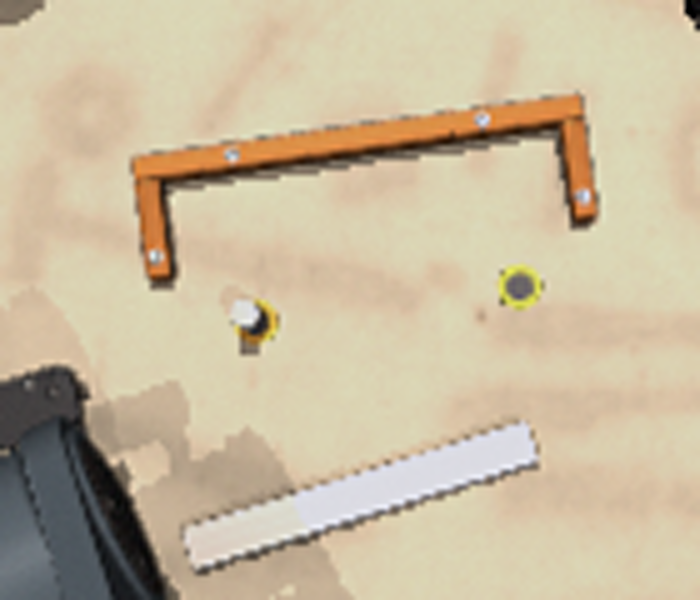

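The hand (lower left) is off the bar's left end. Bar, post and bay are unmoved. Next I'll lower and push the bar along its own axis, away from the post.

```bash
python3 -m crank '[[0,0,0.18,0,-1],[0,0,0.18,0,-1],[0,0,0.18,0,-1],[0,0,0,0,-1]]'
python3 g.py
python3 -m crank '[[0,0.06,0,0,-1],[0,0.06,0,0,-1],[0,0.05,0,0,-1],[0,0.05,0,0,-1],[0,0.05,0,0,-1],[0,0.05,0,0,-1],[0,0.05,0,0,-1],[0,0.05,0,0,-1]]'
python3 -m crank '[[0,0,0,0,-1]]'
cat > d.py <<'E'
from g import *
def find(fn=None):
    p,d=snapshot('top'); c=p[140:260,190:330].astype(int)
    m=((c.min(2)>165)&(c[:,:,2]>=c[:,:,0]-12)).astype(np.uint8)
    n,l,st,_=cv2.connectedComponentsWithStats(m); i=1+np.argmax(st[1:,4])
    pts=np.argwhere(l==i)[:,::-1].astype(np.float32)
    r=cv2.minAreaRect(pts); b=cv2.boxPoints(r)+[190,140]
    C=[tb(onz('top',u,v,22)) for u,v in b]
    e=sorted([(np.linalg.norm(C[i]-C[(i+1)%4]),i) for i in range(4)])
    M=[(C[i]+C[(i+1)%4])/2 for _,i in e[:2]]; M.sort(key=lambda q:-q[1])
    print('area',st[i,4],'A',M[0].round(1),'B',M[1].round(1),'len',np.linalg.norm(M[0]-M[1]).round(1),'w',e[0][0].round(1),'theta',np.degrees(np.arctan2(*(M[0]-M[1])[:2])).round(1))
    if fn: cv2.imwrite('pics/'+fn+'.png',cv2.resize(p[140:260,190:330,::-1],None,fx=5,fy=5,interpolation=cv2.INTER_CUBIC))
if __name__=='__main__': find(sys.argv[1] if len(sys.argv)>1 else None)
E
python3 g.py; python3 d.py t2
```

```text
clock: 2.25
tool_pos: [404.6, 252.4, 89.5]
orientation: [0.001, 0.989, 0.149, -0.003]
force: [-1.0, -0.4, 1.0]
gripper_width: 0.3
clock 2.25 tcp bay [-157.   159.6   89.5] toolx bay deg 9.5 F [-1.  -0.4  1. ] w 0.3
clock: 3.05
tool_pos: [431.8, 171.0, 92.4]
orientation: [-0.0, 0.989, 0.148, -0.0]
force: [-1.2, 3.3, 3.1]
gripper_width: 0.8
clock: 3.15
tool_pos: [431.8, 170.5, 92.1]
orientation: [0.0, 0.989, 0.148, -0.0]
force: [0.7, 0.2, -0.2]
gripper_width: 0.5
clock 3.15 tcp bay [-140.9   74.8   92.1] toolx bay deg 9.4 F [ 0.7  0.2 -0.2] w 0.5
area 451 A [-133.1   22.3   22. ] B [-107.3 -132.3   22. ] len 156.8 w 22.7 theta -9.5
```

View pics/t2.png

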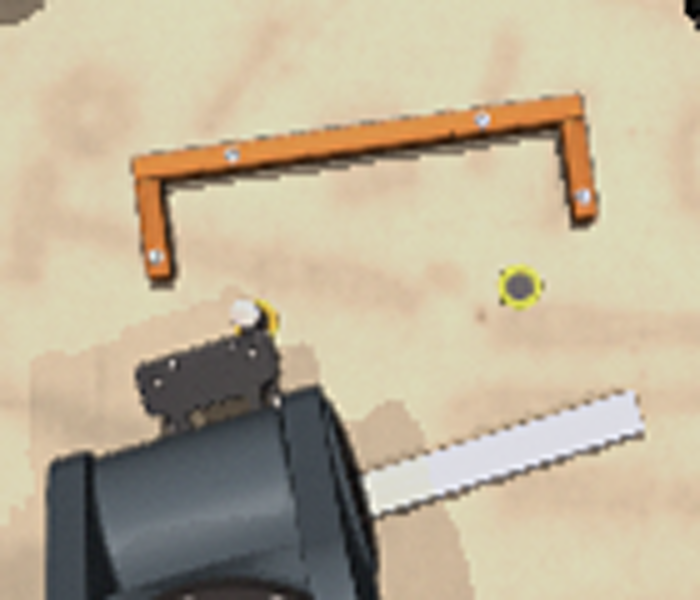

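```bash
python3 g.py -143,97,92,9.4 -187,97,92,9.4 -187,48,92,9.4 -75,44,92,9.4
```

```text
clock 3.2 tcp bay [-141.    75.3   92.1] toolx bay deg 9.4 F [-0.5  0.7 -0.1] w 0.8
-143,97,92,9.4 after turn -0.0001 shares xyz [ 0.008 -0.108  0.001]
-187,97,92,9.4 after turn -0.0001 shares xyz [-0.217 -0.036  0.   ]
-187,48,92,9.4 after turn -0.0001 shares xyz [-0.04   0.242  0.   ]
-75,44,92,9.4 after turn -0.0001 shares xyz [0.549 0.111 0.   ]
```

```bash
python3 -m crank '[[0.008,-0.108,0,0,-1],[-0.108,-0.018,0,0,-1],[-0.109,-0.018,0,0,-1],[-0.02,0.121,0,0,-1],[-0.02,0.121,0,0,-1],[0,0,0,0,-1]]'
python3 -m crank '[[0.068,0.014,0,0,-1],[0.068,0.014,0,0,-1],[0.068,0.014,0,0,-1],[0.068,0.014,0,0,-1],[0.068,0.014,0,0,-1],[0.068,0.014,0,0,-1],[0,0,0,0,-1]]'
python3 g.py; python3 d.py t3
```

```text
clock: 3.8
tool_pos: [389.6, 137.0, 92.2]
orientation: [0.0, 0.989, 0.147, -0.0]
force: [0.0, 1.0, -0.5]
gripper_width: 0.5
clock: 4.5
tool_pos: [473.6, 147.0, 92.2]
orientation: [0.0, 0.989, 0.148, 0.0]
force: [0.3, 0.0, -0.1]
gripper_width: 0.7
clock 4.5 tcp bay [-102.5   45.9   92.2] toolx bay deg 9.4 F [ 0.3  0.  -0.1] w 0.7
area 374 A [-90.1 -12.7  22. ] B [-129.7 -133.    22. ] len 126.6 w 22.7 theta 18.2
```

View pics/t3.png

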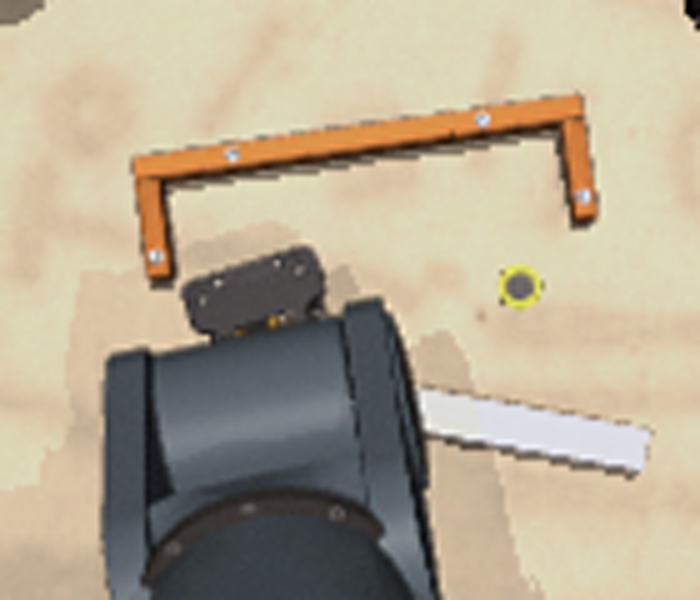

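```bash
python3 g.py -62,28,92,9.4
```

```text
clock 4.55 tcp bay [-103.5   45.9   92.1] toolx bay deg 9.4 F [ 0.2 -0.1 -0.3] w 0.7
-62,28,92,9.4 after turn 0.0002 shares xyz [0.19  0.122 0.   ]
```

```bash
python3 -m crank '[[0.05,0.02,0,0,-1],[0.05,0.03,0,0,-1],[0.045,0.035,0,0,-1],[0.045,0.037,0,0,-1],[0,0,0,0,-1]]'
python3 g.py; python3 d.py
```

```text
clock: 5.05
tool_pos: [517.7, 133.4, 92.4]
orientation: [0.0, 0.989, 0.148, 0.001]
force: [-0.7, -0.1, 0.0]
gripper_width: 0.6
clock 5.05 tcp bay [-60.7  26.6  92.4] toolx bay deg 9.4 F [-0.7 -0.1  0. ] w 0.6
area 339 A [-69.6 -31.8  22. ] B [-144.5 -126.5   22. ] len 120.8 w 22.6 theta 38.3
```

```bash
python3 -m crank '[[-0.06,-0.03,0,0,-1],[0,0,-0.2,0,-1],[0,0,-0.1,0.0477,-1],[0,0,0,0.0477,-1],[0,0,0,0.0477,-1],[0,0,0,0.0477,-1],[0,0,0,0.0477,-1],[0,0,0,0.0265,-1]]'
python3 g.py -166,-154,152,-38.3 -166,-154,92,-38.3
```

```text
clock: 5.9
tool_pos: [502.6, 136.3, 152.3]
orientation: [0.0, 0.964, -0.267, -0.0]
force: [-0.2, -0.1, 0.4]
gripper_width: 0.5
clock 5.9 tcp bay [-75.2  31.5 152.3] toolx bay deg -38.6 F [-0.2 -0.1  0.4] w 0.5
-166,-154,152,-38.3 after turn -0.0017 shares xyz [0.219 1.009 0.002]
-166,-154,92,-38.3 after turn -0.0017 shares xyz [0.  0.  0.3]
```

```bash
python3 -m crank '[[0.044,0.202,0,0,-1],[0.044,0.202,0,0,-1],[0.044,0.202,0,0,-1],[0.044,0.202,0,0,-1],[0.043,0.201,0,0,-1],[0,0,0,0,-1]]'
python3 g.py; python3 d.py t4
```

```text
clock: 6.5
tool_pos: [436.2, -62.5, 152.4]
orientation: [0.0, 0.964, -0.266, -0.0]
force: [0.6, -0.1, 0.1]
gripper_width: 0.9
clock 6.5 tcp bay [-167.3 -156.8  152.4] toolx bay deg -38.5 F [ 0.6 -0.1  0.1] w 0.9
area 529 A [-21.1  29.4  22. ] B [-132.4 -111.4   22. ] len 179.5 w 22.5 theta 38.3
```

View pics/t4.png

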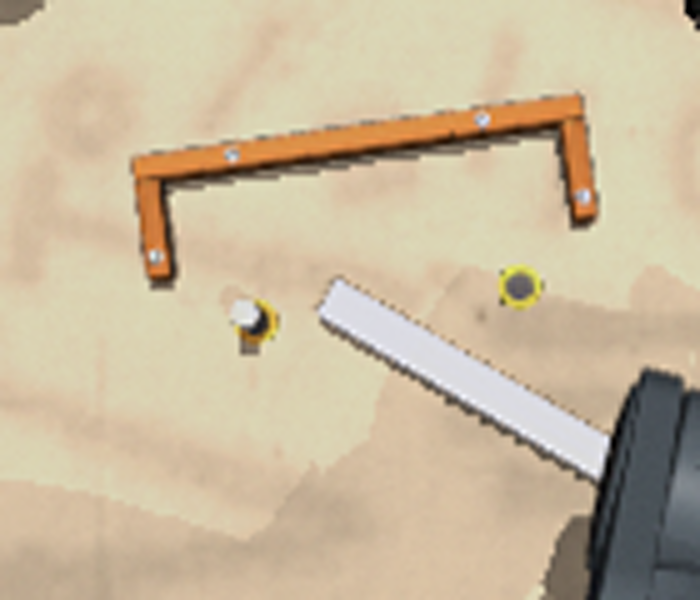

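The bar lies at 38°, with its left end right of the post and pointing into the mouth. The hand is behind its near end and in line with it.

```bash
python3 -m crank '[[0,0,0.15,0,-1],[0,0,0.15,0,-1],[0,0,0,0,-1],[0,-0.06,0,0,-1],[0,-0.06,0,0,-1],[0,-0.05,0,0,-1],[0,-0.05,0,0,-1],[0,-0.05,0,0,-1]]'
python3 -m crank '[[0,-0.05,0,0,-1],[0,-0.05,0,0,-1],[0,-0.025,0,0,-1],[0,0,0,0,-1]]'
python3 g.py; python3 d.py
```

```text
clock: 7.35
tool_pos: [465.8, -12.3, 92.9]
orientation: [0.0, 0.964, -0.264, 0.0]
force: [-1.4, -3.3, 2.6]
gripper_width: 0.7
clock: 7.75
tool_pos: [478.3, 9.0, 92.2]
orientation: [-0.0, 0.964, -0.264, 0.0]
force: [-0.9, 1.5, 0.6]
gripper_width: 0.4
clock 7.75 tcp bay [-116.1  -91.5   92.2] toolx bay deg -38.2 F [-0.9  1.5  0.6] w 0.4
area 365 A [12.5 73.1 22. ] B [-65.6 -25.6  22. ] len 125.9 w 22.6 theta 38.3
```

```bash
python3 -m crank '[[0,-0.05,0,0,-1],[0,-0.05,0,0,-1],[0,-0.04,0,0,-1],[0,0,0,0,-1],[0,0.12,0,0,-1],[0,0,-0.2,0,-1],[0,0,-0.1,0,-1]]'
python3 g.py; python3 d.py t5
```

```text
clock: 8.5
tool_pos: [480.2, 11.5, 154.1]
orientation: [-0.0, 0.964, -0.265, 0.001]
force: [-0.2, 0.2, -0.3]
gripper_width: 0.7
clock 8.5 tcp bay [-113.9  -89.3  154.1] toolx bay deg -38.3 F [-0.2  0.2 -0.3] w 0.7
area 420 A [29.9 94.8 22. ] B [-60.7 -19.8  22. ] len 146.1 w 22.5 theta 38.3
```

View pics/t5.png

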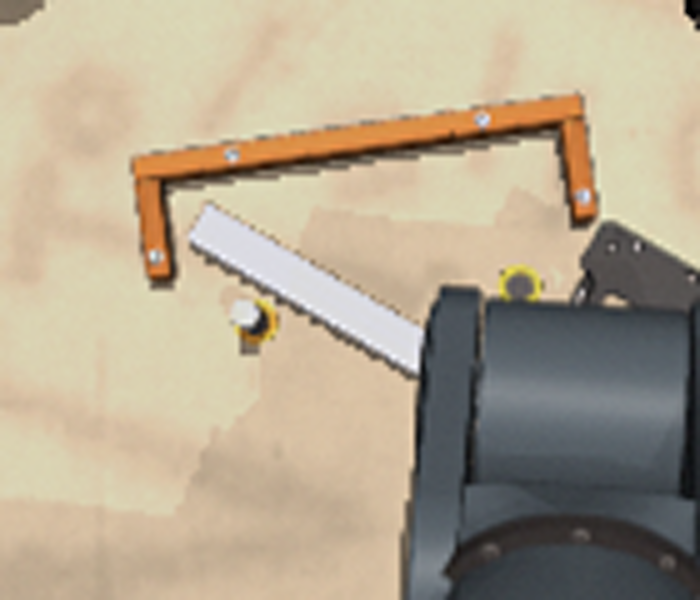

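```bash
python3 -m crank '[[0,0,0.15,0,-1],[0,0,0.16,0,-1],[0,-0.07,0,0,-1],[0,-0.05,0,0,-1],[0,-0.04,0,0,-1],[0,0,0,0,-1],[0,0.1,0,0,-1],[0,0,-0.2,0,-1]]'
python3 d.py; python3 g.py -88,14,132,-38.3 -88,14,92,-38.3
```

```text
clock: 9.35
tool_pos: [483.7, 21.4, 128.3]
orientation: [0.001, 0.964, -0.265, -0.003]
force: [0.0, 0.1, 0.4]
gripper_width: 0.3
area 410 A [ 35.2 101.6  22. ] B [-52.8 -10.3  22. ] len 142.4 w 22.5 theta 38.2
clock 9.4 tcp bay [-105.7  -80.   135.6] toolx bay deg -38.3 F [6.5 0.2 6.2] w 0.1
-88,14,132,-38.3 after turn 0.0 shares xyz [-0.222 -0.424  0.018]
-88,14,92,-38.3 after turn 0.0 shares xyz [0.  0.  0.2]
```

```bash
python3 g.py -79,30,132,-38.3 -79,30,92,-38.3
```

```text
clock 9.4 tcp bay [-105.7  -80.   135.6] toolx bay deg -38.3 F [6.5 0.2 6.2] w 0.1
-79,30,132,-38.3 after turn 0.0 shares xyz [-0.236 -0.514  0.018]
-79,30,92,-38.3 after turn 0.0 shares xyz [0.  0.  0.2]
```

```bash
python3 -m crank '[[-0.12,-0.1,0,0,-1],[-0.116,-0.2,0,0,-1],[0,-0.214,0.018,0,-1],[0,0,0.1,0,-1],[0,0,0.1,0,-1],[0,0,0,0,-1]]'
python3 g.py
python3 -m crank '[[0.045,-0.035,0,0,-1],[0.045,-0.035,0,0,-1],[0.04,-0.032,0,0,-1],[0.04,-0.032,0,0,-1],[0,0,0,0,-1]]'
python3 g.py; python3 d.py t6
```

```text
clock: 10.0
tool_pos: [497.2, 134.8, 85.7]
orientation: [0.0, 0.964, -0.264, -0.001]
force: [-0.5, -0.1, -0.1]
gripper_width: 1.0
clock 10.0 tcp bay [-80.7  30.8  85.7] toolx bay deg -38.2 F [-0.5 -0.1 -0.1] w 1.0
clock: 10.5
tool_pos: [542.4, 140.4, 87.1]
orientation: [-0.0, 0.964, -0.265, 0.001]
force: [-0.5, 0.1, 0.4]
gripper_width: 0.5
clock 10.5 tcp bay [-35.2  30.3  87.1] toolx bay deg -38.3 F [-0.5  0.1  0.4] w 0.5
area 110 A [-41.  -28.1  22. ] B [-65.6 -63.8  22. ] len 43.3 w 21.0 theta 34.6
```

View pics/t6.png

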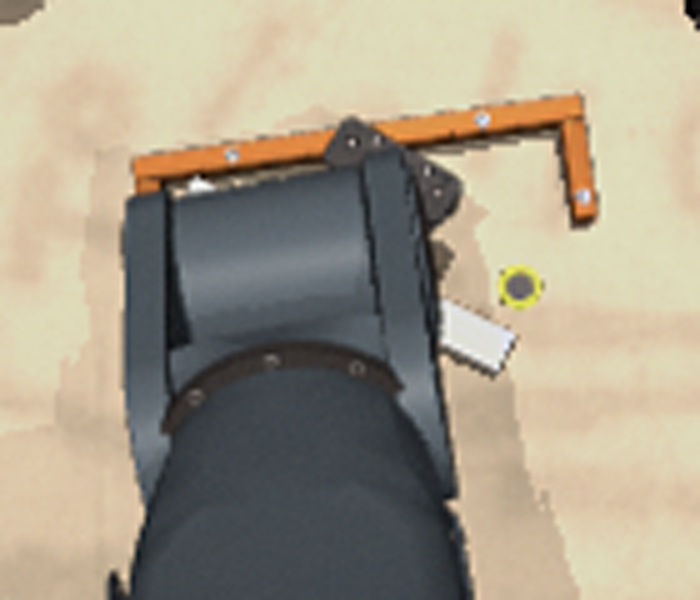

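The left end is in the rear-left corner (glint at (200,185)) and the right end is still out at (500,350). I'll shift the finger about 35 mm toward B and push in.

```bash
python3 -m crank '[[-0.05,0,-0.015,0,-1],[0,0.09,0,0,-1],[0,0.085,0,0,-1],[0,0,0,0,-1]]'
python3 g.py -20,-15,90,-38.3; python3 d.py
```

```text
clock: 10.95
tool_pos: [512.9, 114.7, 89.9]
orientation: [0.0, 0.964, -0.265, -0.001]
force: [-1.1, 0.0, -0.1]
gripper_width: 0.4
clock 10.95 tcp bay [-67.9   8.7  89.9] toolx bay deg -38.3 F [-1.1  0.  -0.1] w 0.4
-20,-15,90,-38.3 after turn -0.0001 shares xyz [ 0.261 -0.055 -0.001]
area 190 A [ 45.1 100.   22. ] B [-0.1 30.9 22. ] len 82.6 w 21.9 theta 33.2
```

```bash
python3 -m crank '[[0.05,-0.015,0,0,-1],[0.05,-0.015,0,0,-1],[0.05,-0.015,0,0,-1],[0.05,-0.015,0,0,-1],[0.05,-0.015,0,0,-1],[0,0,0,0,-1]]'
python3 g.py; python3 d.py t7
```

```text
clock: 11.6
tool_pos: [566.7, 102.4, 89.8]
orientation: [-0.0, 0.964, -0.265, 0.001]
force: [-0.3, 0.5, 0.0]
gripper_width: 0.7
clock 11.6 tcp bay [-16.2 -10.6  89.8] toolx bay deg -38.3 F [-0.3  0.5  0. ] w 0.7
area 51 A [32.9 97.8 22. ] B [52.3 95.3 22. ] len 19.6 w 16.7 theta -82.5
```

View pics/t7.png

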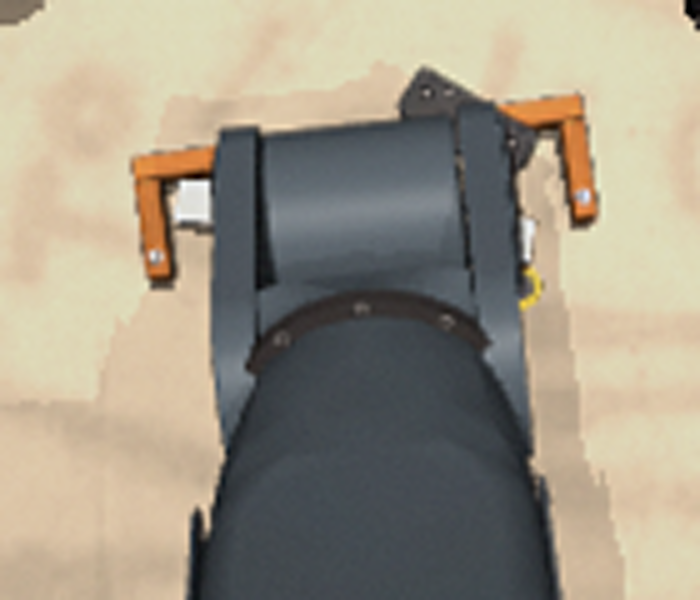

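```bash
python3 - <<'E'
from g import *
for u,v in [(534,222),(528,265),(174,182),(176,222)]: print(tb(onz('top',190+u/5-.4,140+v/5-.4,22)).round(1))
E
python3 g.py 13,-28,90,-38.3
```

```text
[  3.7 -89.9  22. ]
[-19.6 -83.3  22. ]
[ 53.7 105.2  22. ]
[ 31.3 107.   22. ]
clock 11.65 tcp bay [-16.9 -10.3  89.7] toolx bay deg -38.3 F [ 0.2 -0.4 -0. ] w 0.4
13,-28,90,-38.3 after turn 0.0 shares xyz [ 0.172 -0.023 -0.002]
```

```bash
python3 -m crank '[[0.05,-0.007,0,0,-1],[0.05,-0.007,0,0,-1],[0.045,-0.007,0,0,-1],[0.015,-0.003,0,0,-1],[0,0,0,0,-1]]'
python3 g.py; python3 d.py t8
```

```text
clock: 12.15
tool_pos: [595.6, 90.2, 89.7]
orientation: [-0.0, 0.964, -0.265, 0.0]
force: [-0.3, -0.4, -0.6]
gripper_width: 0.4
clock 12.15 tcp bay [ 10.9 -26.4  89.7] toolx bay deg -38.3 F [-0.3 -0.4 -0.6] w 0.4
area 74 A [44.1 95.4 22. ] B [43.4 69.9 22. ] len 25.5 w 21.9 theta 1.6
```

View pics/t8.png

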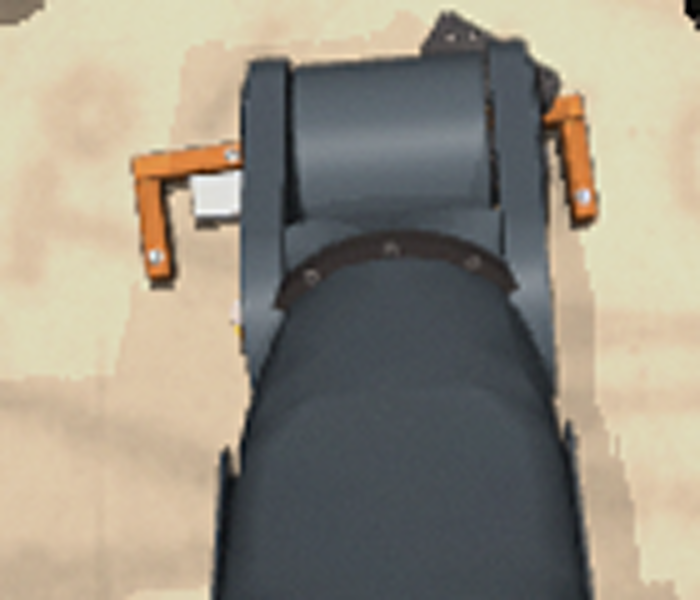

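```bash
python3 -m crank '[[-0.1,0.08,0,0,-1],[0,0,-0.2,0,-1],[0,0,-0.2,0,-1],[-0.15,0.12,-0.1,0,-1],[-0.15,0.12,0,0,-1],[-0.15,0.12,0,0,-1],[-0.15,0.12,0,0,-1],[0,0,0,0,-1]]'
python3 g.py; python3 d.py t9
```

```text
clock: 13.0
tool_pos: [413.3, 65.4, 189.5]
orientation: [0.0, 0.964, -0.264, -0.001]
force: [0.1, -0.9, 0.1]
gripper_width: 0.4
clock 13.0 tcp bay [-173.1  -27.   189.5] toolx bay deg -38.3 F [ 0.1 -0.9  0.1] w 0.4
area 580 A [44.1 95.7 22. ] B [  37.8 -102.7   22. ] len 198.5 w 22.7 theta 1.8
```

A is at the rail. B is about 6 mm short, so I'll give it one more nudge near the B end.

```bash
python3 g.py -25,-66,150,-38.3 -25,-66,90,-38.3 10,-66,90,-38.3 15,-66,90,-38.3
```

```text
clock 13.05 tcp bay [-170.4  -27.2  190. ] toolx bay deg -38.3 F [1.3 0.2 0.1] w 0.2
-25,-66,150,-38.3 after turn 0.0002 shares xyz [ 0.691 -0.298  0.2  ]
-25,-66,90,-38.3 after turn 0.0002 shares xyz [0.  0.  0.3]
10,-66,90,-38.3 after turn 0.0002 shares xyz [ 0.137 -0.108  0.   ]
15,-66,90,-38.3 after turn 0.0002 shares xyz [ 0.02  -0.015  0.   ]
```

```bash
python3 -m crank '[[0.173,-0.0745,0.05,0,-1],[0.173,-0.0745,0.05,0,-1],[0.173,-0.0745,0.05,0,-1],[0.172,-0.0745,0.05,0,-1],[0,0,0,0,-1],[0,0,0.15,0,-1],[0,0,0.15,0,-1],[0,0,0,0,-1]]'
python3 g.py 8,-66,90,-38.3
python3 -m crank '[[0.045,-0.036,0,0,-1],[0.045,-0.036,0,0,-1],[0.03,-0.024,0,0,-1],[0.012,-0.009,0,0,-1],[0.01,-0.008,0,0,-1]]'; python3 g.py
```

```text
clock: 13.85
tool_pos: [565.2, 46.5, 86.8]
orientation: [0.001, 0.964, -0.264, -0.003]
force: [-0.8, -0.1, 0.5]
gripper_width: 0.8
clock 13.85 tcp bay [-25.1 -65.7  86.8] toolx bay deg -38.3 F [-0.8 -0.1  0.5] w 0.8
8,-66,90,-38.3 after turn 0.0002 shares xyz [ 0.131 -0.101 -0.016]
clock: 14.35
tool_pos: [602.5, 51.4, 90.3]
orientation: [0.0, 0.964, -0.264, -0.0]
force: [-2.7, 0.2, 2.2]
gripper_width: 0.7
clock 14.35 tcp bay [ 12.6 -65.9  90.3] toolx bay deg -38.3 F [-2.7  0.2  2.2] w 0.7
```

```bash
python3 -m crank '[[0.01,-0.008,0,0,-1],[0.006,-0.005,0,0,-1],[0,0,0,0,-1]]'; python3 g.py
python3 -m crank '[[-0.1,0.08,0,0,-1],[0,0,-0.2,0,-1],[0,0,-0.2,0,-1],[-0.15,0.12,-0.1,0,-1],[-0.15,0.12,0,0,-1],[-0.15,0.12,0,0,-1],[-0.15,0.12,0,0,-1],[0,0,0,0,-1]]'
python3 g.py; python3 d.py t10
```

```text
clock: 14.65
tool_pos: [606.0, 51.8, 89.7]
orientation: [0.0, 0.964, -0.264, -0.001]
force: [-5.9, -1.4, 5.4]
gripper_width: 0.6
clock 14.65 tcp bay [ 16.1 -65.9  89.7] toolx bay deg -38.3 F [-5.9 -1.4  5.4] w 0.6
clock: 15.45
tool_pos: [425.3, 26.8, 189.5]
orientation: [0.0, 0.964, -0.265, -0.001]
force: [0.1, -0.8, 0.5]
gripper_width: 0.7
clock 15.45 tcp bay [-166.2  -66.8  189.5] toolx bay deg -38.3 F [ 0.1 -0.8  0.5] w 0.7
area 575 A [42.9 95.9 22. ] B [  44.4 -102.5   22. ] len 198.4 w 22.7 theta -0.4
```

View pics/t10.png

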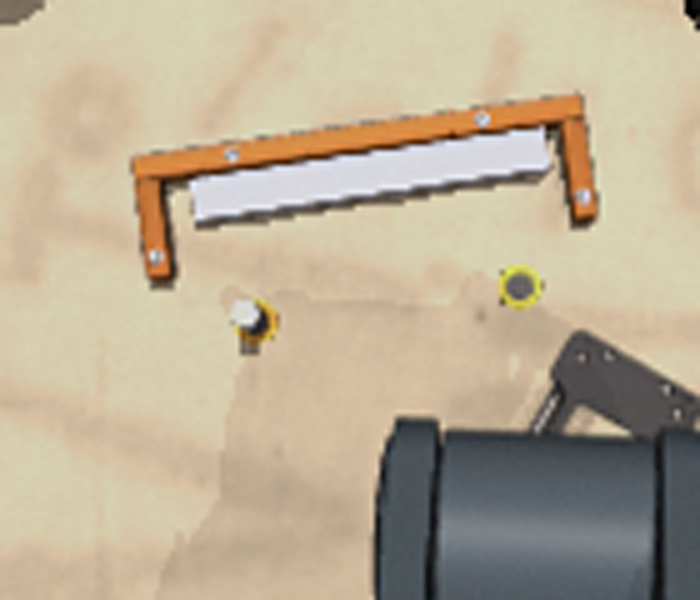

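The bar lies flat along the back rail, from (190,200) to (548,150). The hand is clear of it.

```bash
python3 -c "from cell import sign_off; print(sign_off())"
```

```text
the job is handed in; nothing more can be done
None
```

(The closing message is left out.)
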